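# Scan the job ticket, then present the filter plate's label to the reader

### The arm

A 6-joint arm with a two-finger parallel gripper is mounted at the origin on the work surface. World frame = base frame: x ahead of the robot, y to its left, z up, the work surface at z = 0. Lengths are in mm, angles in degrees, forces in N, time in s.
With the tool pointing down it reaches from about 300 to 850 mm from the base axis. Payload 4.2 kg.
Tool frame: the origin (TCP) lies at the very end of the fingers, on their centre line; the grasp point (between the pads) lies 19 mm behind it (env.grasp_offset is the distance from the TCP to the grasp point, in mm); z points along the fingers, y is the line along which they close (so a half turn about z gives the same grasp; the last joint's range is limited). The gripper opens to 91 mm and grips with 3 to 60 N. Pads are 32 mm wide; open, the fingers measure 118 mm over their backs; the gripper's body (76 mm by 178 mm) begins 60 mm behind the grasp point.
Start: joints at [66.234, 18.312, 89.639, -0, 72.044, -1.146], TCP at [221.162, 530.783, 213.976] pointing down, gripper open.
Joint ranges: [-177.97, 177.97], [-48.28, 115.42], [12.27, 149.76], [-77.06, 257.06], [2.81, 150.46], [-146.56, 146.56]. Speed limits (degrees/s): [147.25, 147.25, 180, 180, 180, 180].

### API

Orientations are given as [roll, pitch, yaw] about the fixed x, y, z axes, in that order (R = Rz(yaw) Ry(pitch) Rx(roll)).
In Python, from workcell import env gives the robot as it stands. The module is installed in compiled form; this text tells all that it offers.
- The arm moves only by the tool send_rows, never from a script. Its argument "motion" is a list of rows, each an object of numbers: "tx", "ty", "tz": the shift along the tool's x, y, z in units of 500 mm (1.0 is 500 mm); "rx", "ry", "rz": the turn, a rotation vector about the tool's x, y, z in units of 30 degrees (1.0 is 30 degrees); "gripper": the closure, from -1 (fully open) to 1 (shut). In form: [{"tx": .., "ty": .., "tz": .., "rx": .., "ry": .., "rz": .., "gripper": ..}, ...]. A call has 1 to 12 rows; each row shifts and turns the commanded pose from where the row before left it, along the tool's axes as they then stand; what a row does not reach is not made up. A row lasts 1/8 s, in which the tool goes at most 62.5 mm and 10.7 degrees, less where a joint would pass 70% of its speed; a pose out of reach is approached as far as the arm can. A call with a number of a shift or a turn outside -1 to 1 is refused whole. A call with a gripper value outside its range is refused whole. The fingers move at their own pace and stop on an object; "grip_force" is the grip in N (left out, the last holds). Time passes only in rows, so rows that do not move let the fingers close. It gives the time, the measured TCP pose, the force, the opening and the grip force at its end, in the units of the state.
- env.state(): the state, without advancing time (a new reading comes with each control period).
- env.grab_frame(name): name is "side" or "top" or "wrist"; returns a dict with "frame" (420x560x3 uint8, red, green, blue), "vertical_fov" (degrees; the focal length in pixels is half the picture's height over the tangent of half this angle, whatever the lens; pixels are square), "cx", "cy" (the principal point, pixels), "rvec" (rotation vector, rad) and "tvec" (3), from world to camera coordinates, as OpenCV has them; the wrist camera has in their place "T_tool_cam" (4x4, takes a point from camera to tool coordinates, whose origin is the TCP and whose axes are the flange's). Camera axes: x right, y down, z forward; pixel columns grow to the right and rows downward; lengths in mm; the calibration is good to about 2 mm. A picture is of the moment at which its call begins: read the wrist's pose just before it. There is no depth.
- env.job_done(): hands the job in; it is judged then, once.
The state is a dict: "time_s": time; "qpos": joint angles; "qvel": joint speeds; "effort": joint torques, N m; "ee_pos": TCP position; "ee_rot": TCP orientation; "force": force on the tool from outside, world axes, zero at the start; "torque": the same for the moment, N m; "gripper_width": finger opening in mm; "gripper_force": force on a finger pad.
Only numpy, scipy, OpenCV 4.12 (cv2) and the standard library are available. Lean on these libraries where they do the work, as an engineer would, in place of code of your own. Each camera call takes 0.05 s, during which the arm holds its last target. There are 200 camera calls.

### The job

Take the pen scanner out of its cup stand, aim its nose down at the code in the middle of the job ticket from about 6 cm above, hold it steady there for a good second, and put it back in its cup. Then find the glass filter plate with the small corner notch, which marks its frosted, labelled end, take it out of its stand by the clear part, and present it with the label facing up, squarely into the lens of the fixed reader, the middle of the label on the lens axis and about 11 cm from the lens. Finish while still holding the plate there, steady in the gripper and touching nothing else; leave the un-notched plate and the other things on the bench where they are.

Things in the scene. Friction and masses are not known exactly. Their poses are not given: they have to be found in the camera images.
- scanner: Pen scanner: an upright black round wand with a grey band near its top, 135 mm long, 28 mm diameter from 60 to 125 mm above its nose, narrowing to a flat nose 22 mm across; about 0.11 kg, loose. It stands nose down in its cup. Origin: centre of the nose (the scan window); z runs from the nose along the wand to its tail, the beam goes out along -z.
- scanner_stand: Fixed round stand (84 mm base) with a grey cup: mouth 54 mm above the bench, inner radius 17 mm at the bottom widening from 34 mm height to 22 mm at the mouth; cup floor 8 mm above the bench. Origin: on the bench on the cup's axis, z up. The wand stands in it with 89 mm clear above the mouth.
- ticket: Fixed job ticket lying flat: paper in a steel plate 74 mm (x) by 104 mm (y), 3.5 mm high. Origin: centre of its underside.
- ticket_code (a point): Middle of the bar code printed in the centre of the ticket, 3.6 mm above the bench.
- plate: Notched glass filter plate 80 x 50 x 8 mm (long, high, thick), 75 g, loose, on edge in a slotted stand, any heading. Origin: middle of the bottom edge; x to the frosted (whitish) end, z to the top edge, y out of the labelled face. Frosted for x 16 to 40 mm, its top corner (x 30-40, z 40-50) cut out; clear for x -40 to 16: hold it there. Seen from the label side, frost and notch are left.
- plate_label (a point): Middle of the paper bar-code label (18 x 30 mm) on the plate's +y face: at x 28, y 4.5, z 20 mm in the plate's frame.
- plate_stand: Fixed stand of the notched plate: aluminium disc 90 mm across, 10 mm high, with two black bars 60 mm long whose tops are 26 mm above the bench and that leave a slot 11 mm wide. The plate stands on the disc in the slot, so 34 mm of it shows above the bars. Origin: disc centre on the bench.
- blank: Bystander: plain clear glass plate, 80 x 8 x 50 mm, without notch, frosting or label, in the same kind of stand; which of the two stand places it is in varies. Origin: middle of its bottom edge.
- blank_stand: Fixed stand of the plain plate, the same as the other stand.
- reader_head: Head of the fixed reader: grey box 56 x 46 x 50 mm with a round black lens, on a post. Origin: centre of the lens front, 228 mm above the bench. z: lens axis, out of the lens, 45 degrees down and towards the robot; y level; x up and towards the robot. The label goes to about z = 110 mm, x = y = 0, its face square to z and looking back at the lens (45 degrees up, away from the robot).
- reader: Base of the reader: fixed steel plate 120 x 120 x 12 mm; a 20 mm round post stands 30 mm behind its centre (local +x), 280 mm high; the lens is 52 mm in front of the centre (local -x). Origin: centre of the underside.
- module: Bystander: aluminium filter module 60 x 75 x 18 mm with two brass connectors, loose. Origin: centre of the underside.
- driver: Bystander: screwdriver with black handle about 200 mm long, lying on the bench, loose.
- tape: Bystander: clear tape roll, 68 mm across, 18 mm high, loose. Origin: centre of the underside.
- flux: Bystander: small bottle 44 mm across, 90 mm high, loose. Origin: centre of the underside.
Mind the look-alikes: they are no part of the job. What is shaped like the scanner but blue or brown is not meant. Of the things shaped like the scanner_stand, the grey one is meant.

How it is judged:
By the outcome, as a careful person would: the job done as asked, in the order asked, and still so for the second after the job is handed in, while the arm keeps its last pose, push and grip.
It also fails if it takes over 54 s, if anything falls off the work surface, if the arm or the gripper's body presses on something with over 40 N, if the wrist force passes 120 N, or if a joint passes its speed limit or range.

## Working session

There is one attempt and no reset: what is moved stays moved. The work goes in short steps, Python scripts to look and compute and a tool call to move; the robot and the scene stay as the last step left them, time stands still between calls to the robot, and variables do not carry over. Pictures are saved under pics/ and viewed, at most 10 in all, crops included, and the job is handed in when it is done.

Besides the shell and the picture viewer there is one more tool, called after "Request:" as name([rows], argument=value, ...), one row to a line, values as JSON. send_rows: Moves the arm, as the interface text tells. Shifts and turns lie within -1 to 1; 1 stands for 500 mm of shift or 30 degrees of turn. Its arguments: {"type":"object","properties":{"motion":{"type":"array"},"grip_force":{"type":"number"}},"required":["motion"]}

```bash
mkdir -p pics; cat > h.py <<'E'
import numpy as np, cv2
from workcell import env
from scipy.spatial.transform import Rotation as R
def cam(n):
    s=env.state(); f=env.grab_frame(n); h,w=f['frame'].shape[:2]
    F=h/2/np.tan(np.radians(f['vertical_fov'])/2)
    if n=='wrist':
        T=np.eye(4);T[:3,:3]=R.from_euler('xyz',s['ee_rot'],degrees=True).as_matrix();T[:3,3]=s['ee_pos']
        M=T@np.array(f['T_tool_cam']); Rc=M[:3,:3];o=M[:3,3]
    else:
        A=cv2.Rodrigues(np.array(f['rvec'],float))[0]; Rc=A.T;o=-A.T@np.array(f['tvec'],float).ravel()
    return dict(im=f['frame'],F=F,cx=f['cx'],cy=f['cy'],R=Rc,o=o)
def ray(c,u,v):
    d=c['R']@np.array([(u-c['cx'])/c['F'],(v-c['cy'])/c['F'],1]); return c['o'],d/np.linalg.norm(d)
def onz(c,u,v,z):
    o,d=ray(c,u,v); return o+d*(z-o[2])/d[2]
def proj(c,p):
    q=c['R'].T@(np.array(p,float)-c['o']); return np.array([c['cx']+c['F']*q[0]/q[2],c['cy']+c['F']*q[1]/q[2]])
def tri(a,b):
    (o1,d1),(o2,d2)=a,b; A=np.c_[d1,-d2]; t=np.linalg.lstsq(A,o2-o1,rcond=None)[0]
    p,q=o1+t[0]*d1,o2+t[1]*d2; return (p+q)/2,np.linalg.norm(p-q)
def save(n,im,k=1):
    cv2.imwrite('pics/'+n+'.png',cv2.cvtColor(cv2.resize(im,None,fx=k,fy=k,interpolation=cv2.INTER_CUBIC),cv2.COLOR_RGB2BGR))
def move(pos,rpy):
    """print the tool-frame shift (units) and rotvec (units) from current pose to target"""
    s=env.state(); A=R.from_euler('xyz',s['ee_rot'],degrees=True); B=R.from_euler('xyz',rpy,degrees=True)
    d=A.inv().apply(np.array(pos)-s['ee_pos'])/500; r=np.degrees((A.inv()*B).as_rotvec())/30
    print('shift',d.round(4),'turn',r.round(4),'min rows',max(np.linalg.norm(d)/.125,np.linalg.norm(r)/.355))
E
python3 - <<'E'
from h import *
import pickle
C={}
for n in('side','top','wrist'):
    c=cam(n);C[n]=c;save(n+'0',c['im'],1.42);print(n,c['o'].round(),c['R'][:,2].round(2),c['F'],c['cx'],c['cy'])
pickle.dump(C,open('c.pkl','wb'));print(env.state())
E
```

```text
side [ 182. -647.  847.] [ 0.37  0.64 -0.67] 450.28682640348313 276.7766059254421 214.8947291950471
top [ 390.   17. 1181.] [ 0.17 -0.01 -0.99] 475.2950346460668 290.95473864101376 220.49104014943143
wrist [149. 561. 385.] [ 0.25 -0.11 -0.96] 378.64510529858995 276.7766760573524 207.06143746071677
{'time_s': 0.15, 'qpos': array([ 6.62367641e+01,  1.83442267e+01,  8.96882209e+01, -1.95579321e-03,
        7.20438991e+01, -1.14575793e+00]), 'qvel': array([-0.00569387, -0.12638753, -0.16046961,  0.09248153, -0.01581587,
        0.04930358]), 'effort': array([ 3.16922160e-05, -4.12775373e+01, -2.32152951e+01,  7.26790214e-02,
        4.33314813e-02, -1.09233163e-04]), 'ee_pos': array([220.99401587, 530.44443145, 213.31782072]), 'ee_rot': array([-1.79923631e+02,  3.32733584e-04,  1.57383126e+02]), 'force': array([ 0.1181171 , -0.42865993, -0.00567943]), 'torque': array([-0.06382105,  0.02122058,  0.063384  ]), 'gripper_force': 0.0, 'gripper_width': 91.23416178955593}
```

View pics/side0.png

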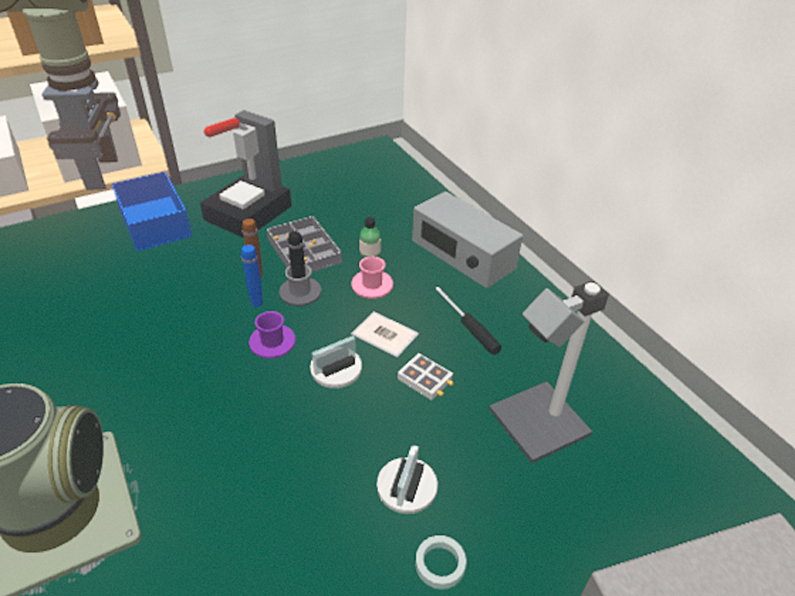

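View pics/top0.png

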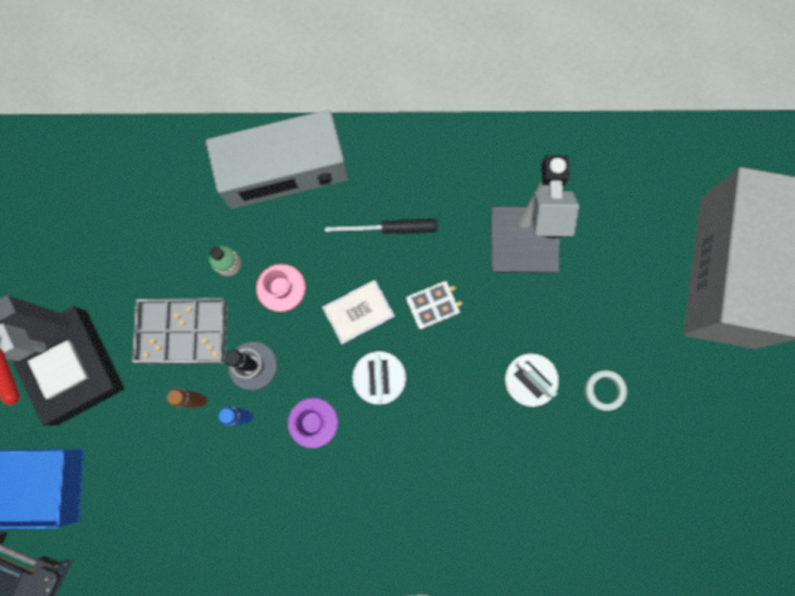

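The black wand in the grey cup is at side (296,255) and top (240,360). Look-alike wands: blue at side (252,275), brown at side (250,240). Look-alike cups: purple at side (271,330), pink at side (372,275). The two plates are at top (379,377) and top (532,380). I choose black and grey, and will check that in one close crop together with the plates.

```bash
python3 - <<'E'
from h import *
import pickle
C=pickle.load(open('c.pkl','rb'))
s,t=C['side']['im'],C['top']['im']
def cr(im,u,v,w=40): 
    u,v=int(u/1.42),int(v/1.42); return cv2.resize(im[v-w:v+w,u-w:u+w],(260,260),interpolation=cv2.INTER_CUBIC)
save('crops',np.vstack([np.hstack([cr(s,296,265),cr(s,335,360,30),cr(s,408,480,30)]),np.hstack([cr(t,250,362),cr(t,379,377,30),cr(t,535,380,30)])]))
# ground colours
for nm,u,v,z in[('grey base',250,366,0),('ticket',358,312,3.6),('plateA disc',379,377,10),('plateB disc',532,380,10),('module',435,305,18),('reader base',525,240,12),('pink',280,287,30),('purple',312,423,30),('blue',240,415,60)]:
    print(nm,onz(C['top'],u/1.42,v/1.42,z).round())
E
```

```text
grey base [497. 291.   0.]
ticket [591. 102.   4.]
plateA disc [475.  65.  10.]
plateB disc [ 468. -200.   10.]
module [600. -34.  18.]
reader base [ 718. -197.   12.]
pink [632. 236.  30.]
purple [398. 177.  30.]
blue [412. 291.  60.]
```

View pics/crops.png

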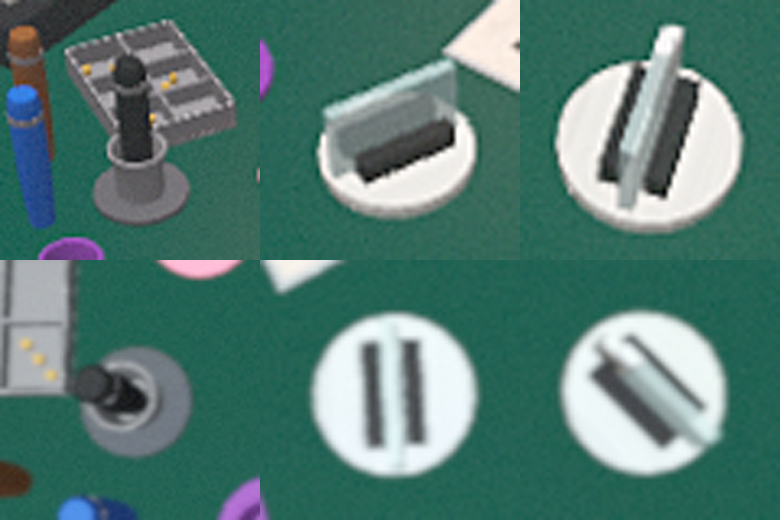

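Confirmed: the black wand stands in the grey cup. Plate B, at top (532,380), is the frosted one, with its frosted end to the upper left. Next I'll measure it and the other parts.

```bash
cat > m.py <<'E'
from h import *
import pickle
C=pickle.load(open('c.pkl','rb'))
def blob(c,u,v,w,f):
    u,v=int(u/1.42),int(v/1.42); im=c['im']; hsv=cv2.cvtColor(im,cv2.COLOR_RGB2HSV).astype(int)
    m=np.zeros(im.shape[:2],np.uint8); m[v-w:v+w,u-w:u+w]=f(hsv)[v-w:v+w,u-w:u+w]
    n,l,st,_=cv2.connectedComponentsWithStats(m); k=1+np.argmax(st[1:,4]); m=(l==k).astype(np.uint8)
    cn=max(cv2.findContours(m,0,1)[0],key=len)[:,0]; return m,cn
E
python3 - <<'E'
from m import *
grey=lambda h:(h[...,1]<70)&(h[...,2]>60)
bright=lambda h:(h[...,1]<60)&(h[...,2]>170)
dark=lambda h:(h[...,2]<60)
T,S=C['top'],C['side']
def circ(c,cn,z):
    p=np.array([onz(c,u,v,z)[:2] for u,v in cn],np.float32); return cv2.minEnclosingCircle(p)
for nm,c,u,v,w,f,z in[('base top',T,256,367,18,grey,5),('base side',S,299,290,18,grey,5),('B top',T,532,380,24,bright,10),('B side',S,408,485,26,bright,10),('A top',T,379,377,24,bright,10)]:
    m,cn=blob(c,u,v,w,f); print(nm,circ(c,cn,z))
for c,u,v,w in[(T,358,312,28),(S,385,334,28)]:
    m,cn=blob(c,u,v,w,bright); p=np.array([onz(c,a,b,3.5)[:2] for a,b in cn],np.float32); print('ticket',cv2.minAreaRect(p))
    hsv=c['im'].astype(int).max(2); h=cv2.drawContours(np.zeros_like(m),[cv2.convexHull(cn)],-1,1,-1); h=cv2.erode(h,np.ones((5,5)))
    y,x=np.nonzero((h>0)&(hsv<150)); print('code',onz(c,x.mean(),y.mean(),3.6).round(1))
# wand
for c,u,v,w in[(T,243,362,17),(S,296,252,24)]:
    m,cn=blob(c,u,v,w,dark); y,x=np.nonzero(m); print('wand',len(x),x.min(),x.max(),y.min(),y.max())
# predicted tail pixel if axis vertical
for xy in[(497,291)]:
    for z in(60,143): print(z,proj(T,[*xy,z]),proj(S,[*xy,z]))
E
```

```text
base top ((499.8488464355469, 287.7782897949219), 44.338340759277344)
base side ((512.87548828125, 308.97003173828125), 69.15464782714844)
B top ((468.6016845703125, -199.94998168945312), 46.55750274658203)
B side ((468.6642150878906, -198.9689178466797), 46.12622833251953)
A top ((475.2911376953125, 65.70767211914062), 45.892086029052734)
ticket ((593.0733032226562, 102.488525390625), (74.83080291748047, 104.49015045166016), 27.614511489868164)
code [nan nan nan]
ticket ((594.00537109375, 102.20146179199219), (74.44953918457031, 103.45677947998047), 27.694684982299805)
code [593.3 106.9   3.6]
wand 109 164 180 247 260
wand 190 204 214 174 195
60 [170.00423844 255.6947351 ] [208.20123567 188.5711761 ]
143 [160.8158004  252.15882224] [205.66173121 164.09562867]<stdin>:13: RuntimeWarning: Mean of empty slice.
  ret = ret.dtype.type(ret / rcount)
```

```bash
python3 -c "
from h import *
move([499,288,215],[180,0,150])"
```

```text
shift [-0.6997 -0.2338 -0.003 ] turn [-2.500e-03  2.000e-04  2.461e-01] min rows 5.902015043663586
```

Request:
send_rows([
  {"tx": -0.0875,"ty": -0.0292,"gripper": -1},
  {"tx": -0.0875,"ty": -0.0292,"gripper": -1},
  {"tx": -0.0875,"ty": -0.0292,"gripper": -1},
  {"tx": -0.0875,"ty": -0.0292,"gripper": -1},
  {"tx": -0.0875,"ty": -0.0292,"gripper": -1},
  {"tx": -0.0875,"ty": -0.0292,"gripper": -1},
  {"tx": -0.0875,"ty": -0.0292,"gripper": -1},
  {"tx": -0.0875,"ty": -0.0292,"gripper": -1},
  {"rz": 0.246,"gripper": -1},
  {"gripper": -1},
  {"gripper": -1},
])

```text
invalid input at $.motion[0]: expected keys tx, ty, tz, rx, ry, rz, gripper
```

```bash
python3 - <<'E'
from h import *
import pickle
s=env.state();print(s['ee_pos'],s['ee_rot'],s['qpos'].round(2))
c=cam('wrist');pickle.dump(c,open('w1.pkl','wb'));im=c['im'].copy()
print(proj(c,[499,288,143]),proj(c,[499,288,54]),proj(c,[*s['ee_pos']]))
save('w1',im,1.42)
E
```

```text
[220.99401587 530.44443145 213.31782072] [-1.79923631e+02  3.32733584e-04  1.57383126e+02] [66.24 18.34 89.69 -0.   72.04 -1.15]
[149.49674494 580.33889569] [174.62262757 485.72312641] [276.0680549  263.58478046]
```

View pics/w1.png

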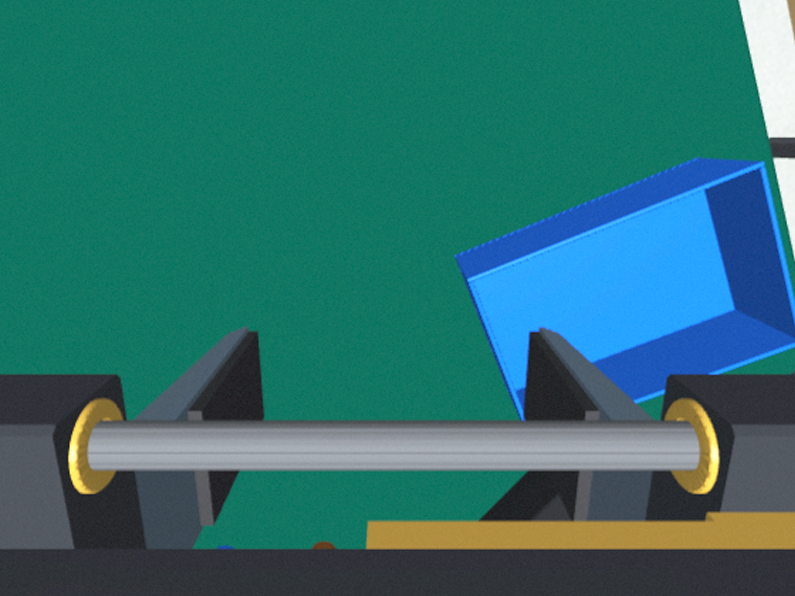

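That move was refused because every key is required, so the picture only shows the blue bin and the open fingers (tips at about (250,335) and (537,335)). I'll resend it with all the keys.

Request:
send_rows([
  {"tx": -0.0875,"ty": -0.0292,"tz": 0,"rx": 0,"ry": 0,"rz": 0,"gripper": -1},
  {"tx": -0.0875,"ty": -0.0292,"tz": 0,"rx": 0,"ry": 0,"rz": 0,"gripper": -1},
  {"tx": -0.0875,"ty": -0.0292,"tz": 0,"rx": 0,"ry": 0,"rz": 0,"gripper": -1},
  {"tx": -0.0875,"ty": -0.0292,"tz": 0,"rx": 0,"ry": 0,"rz": 0,"gripper": -1},
  {"tx": -0.0875,"ty": -0.0292,"tz": 0,"rx": 0,"ry": 0,"rz": 0,"gripper": -1},
  {"tx": -0.0875,"ty": -0.0292,"tz": 0,"rx": 0,"ry": 0,"rz": 0,"gripper": -1},
  {"tx": -0.0875,"ty": -0.0292,"tz": 0,"rx": 0,"ry": 0,"rz": 0,"gripper": -1},
  {"tx": -0.0875,"ty": -0.0292,"tz": 0,"rx": 0,"ry": 0,"rz": 0,"gripper": -1},
  {"tx": 0,"ty": 0,"tz": 0,"rx": 0,"ry": 0,"rz": 0.246,"gripper": -1},
  {"tx": 0,"ty": 0,"tz": 0,"rx": 0,"ry": 0,"rz": 0,"gripper": -1},
  {"tx": 0,"ty": 0,"tz": 0,"rx": 0,"ry": 0,"rz": 0,"gripper": -1},
])

```text
time_s: 1.58
ee_pos: [498.9, 288.6, 213.9]
ee_rot: [-180.0, -0.0, 150.1]
force: [-0.9, -0.6, 0.4]
gripper_width: 90.8
gripper_force: 0.0
```

```bash
python3 - <<'E'
from h import *
import pickle
s=env.state();print(s['ee_pos'],s['ee_rot'],s['qpos'].round(2))
c=cam('wrist');pickle.dump(c,open('w1.pkl','wb'));im=c['im'].copy()
for z in(0,54,143):print(z,proj(c,[499,288,z]).round()*1.42)
save('w1b',im,1.42)
E
```

```text
[498.91896434 288.58740783 213.85211961] [-1.79989816e+02 -1.35911441e-02  1.50133518e+02] [ 2.890e+01  1.845e+01  8.945e+01  1.000e-02  7.211e+01 -3.124e+01]
0 [391.92 252.76]
54 [391.92 269.8 ]
143 [391.92 312.4 ]
```

View pics/w1b.png

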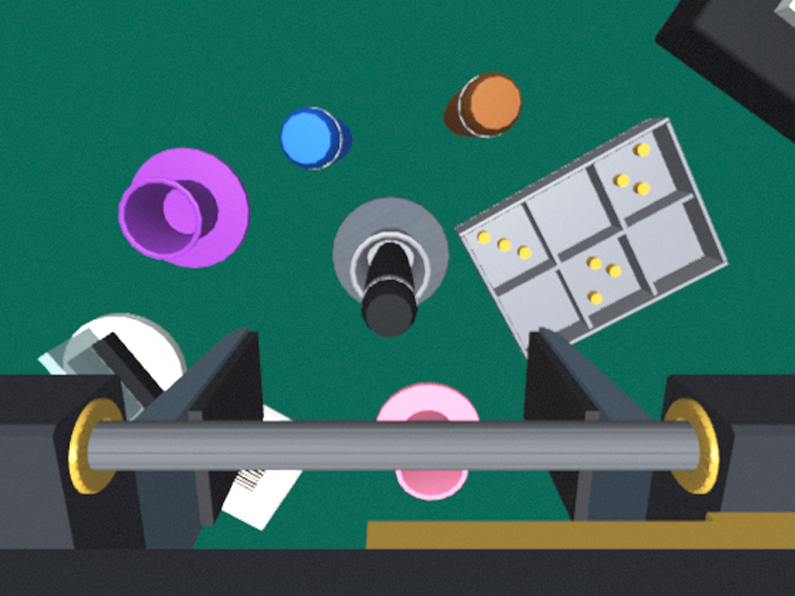

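The base centre at (390,255) and the tail at (389,310) match the predicted (392,253) and (392,312), and the fingers are centred at 393. I'll go down, grip and check.

Request:
send_rows([
  {"tx": 0,"ty": 0,"tz": 0.06,"rx": 0,"ry": 0,"rz": 0,"gripper": -1},
  {"tx": 0,"ty": 0,"tz": 0.06,"rx": 0,"ry": 0,"rz": 0,"gripper": -1},
  {"tx": 0,"ty": 0,"tz": 0.06,"rx": 0,"ry": 0,"rz": 0,"gripper": -1},
  {"tx": 0,"ty": 0,"tz": 0.04,"rx": 0,"ry": 0,"rz": 0,"gripper": -1},
  {"tx": 0,"ty": 0,"tz": 0.03,"rx": 0,"ry": 0,"rz": 0,"gripper": -1},
  {"tx": 0,"ty": 0,"tz": 0,"rx": 0,"ry": 0,"rz": 0,"gripper": 0.4},
  {"tx": 0,"ty": 0,"tz": 0,"rx": 0,"ry": 0,"rz": 0,"gripper": 1},
  {"tx": 0,"ty": 0,"tz": 0,"rx": 0,"ry": 0,"rz": 0,"gripper": 1},
  {"tx": 0,"ty": 0,"tz": 0,"rx": 0,"ry": 0,"rz": 0,"gripper": 1},
  {"tx": 0,"ty": 0,"tz": 0,"rx": 0,"ry": 0,"rz": 0,"gripper": 1},
  {"tx": 0,"ty": 0,"tz": 0,"rx": 0,"ry": 0,"rz": 0,"gripper": 1},
], grip_force=25)

```text
time_s: 3.0
ee_pos: [499.3, 288.4, 89.1]
ee_rot: [180.0, 0.0, 150.0]
force: [-0.8, 0.2, 0.8]
gripper_width: 33.8
gripper_force: 0.0
```

Request:
send_rows([
  {"tx": 0,"ty": 0,"tz": 0,"rx": 0,"ry": 0,"rz": 0,"gripper": 1},
  {"tx": 0,"ty": 0,"tz": 0,"rx": 0,"ry": 0,"rz": 0,"gripper": 1},
  {"tx": 0,"ty": 0,"tz": 0,"rx": 0,"ry": 0,"rz": 0,"gripper": 1},
])

```text
time_s: 3.38
ee_pos: [499.3, 288.4, 89.0]
ee_rot: [180.0, -0.0, 150.0]
force: [-0.6, -0.2, 0.3]
gripper_width: 27.3
gripper_force: 25.0
```

```bash
python3 -c "
from h import *
s=env.state(); print(s['gripper_width'],s['gripper_force'])
move([593.5,102.3,89],[180,0,150])"
```

```text
27.257045323216634 24.995011584833264
shift [-0.3492 -0.2282 -0.    ] turn [ 0.0004 -0.     -0.    ] min rows 3.337261704358005
```

Request:
send_rows([
  {"tx": 0,"ty": 0,"tz": -0.04,"rx": 0,"ry": 0,"rz": 0,"gripper": 1},
  {"tx": 0,"ty": 0,"tz": -0.08,"rx": 0,"ry": 0,"rz": 0,"gripper": 1},
  {"tx": 0,"ty": 0,"tz": -0.08,"rx": 0,"ry": 0,"rz": 0,"gripper": 1},
  {"tx": -0.0698,"ty": -0.0456,"tz": 0,"rx": 0,"ry": 0,"rz": 0,"gripper": 1},
  {"tx": -0.0698,"ty": -0.0456,"tz": 0,"rx": 0,"ry": 0,"rz": 0,"gripper": 1},
  {"tx": -0.0698,"ty": -0.0456,"tz": 0,"rx": 0,"ry": 0,"rz": 0,"gripper": 1},
  {"tx": -0.0698,"ty": -0.0456,"tz": 0,"rx": 0,"ry": 0,"rz": 0,"gripper": 1},
  {"tx": -0.0698,"ty": -0.0456,"tz": 0,"rx": 0,"ry": 0,"rz": 0,"gripper": 1},
  {"tx": 0,"ty": 0,"tz": 0.044,"rx": 0,"ry": 0,"rz": 0,"gripper": 1},
  {"tx": 0,"ty": 0,"tz": 0.044,"rx": 0,"ry": 0,"rz": 0,"gripper": 1},
  {"tx": 0,"ty": 0,"tz": 0,"rx": 0,"ry": 0,"rz": 0,"gripper": 1},
  {"tx": 0,"ty": 0,"tz": 0,"rx": 0,"ry": 0,"rz": 0,"gripper": 1},
])

```text
time_s: 4.88
ee_pos: [593.9, 102.5, 145.6]
ee_rot: [180.0, 0.0, 150.0]
force: [0.5, -1.0, -0.4]
gripper_width: 27.5
gripper_force: 25.0
```

```bash
python3 - <<'E'
from h import *
s=env.state();print(s['ee_pos'],s['ee_rot'],s['gripper_width'],s['qpos'].round(2))
w,S=cam('wrist'),cam('side')
p=[593.5,102.3]
print(proj(w,[*p,64]),proj(w,[*p,3.6]),proj(S,[*p,64]),proj(S,[*p,3.6]))
def cr(c,q,a):
    u,v=map(int,q);v=min(v,419-a);u=max(u,a); print('crop origin',u-a,v-a,'scale',390/(2*a)); return cv2.resize(c['im'][v-a:v+a,u-a:u+a],(390,390),interpolation=cv2.INTER_CUBIC)
save('scan',np.hstack([cr(w,proj(w,[*p,64]),75),cr(S,proj(S,[*p,50]),40)]))
E
```

```text
[593.86047686 102.52196618 145.57408714] [1.79965079e+02 4.29213362e-02 1.50011582e+02] 27.48349513821682 [  8.7   23.54  91.86   0.    64.54 -51.31]
[275.70168922 214.4908095 ] [275.85767192 193.66025237] [271.06178802 217.56703701] [270.77422731 234.28539747]
crop origin 200 139 scale 2.6
crop origin 230 181 scale 4.875
```

View pics/scan.png

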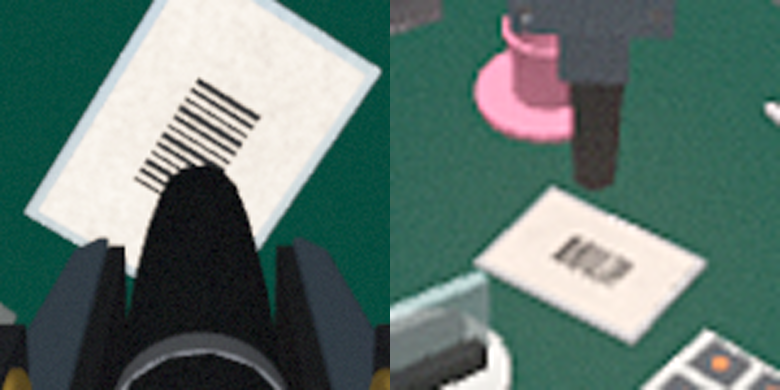

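Side view: the nose at about (271.6,218.5) hangs over the code at (272,234), and the wand is upright. Wrist view: the code is at crop (197,150) and the wand is about 1.5 mm to its right. I'll nudge by that much and hold.

Request:
send_rows([
  {"tx": 0,"ty": -0.003,"tz": 0.001,"rx": 0,"ry": 0,"rz": 0,"gripper": 1},
  {"tx": 0,"ty": 0,"tz": 0,"rx": 0,"ry": 0,"rz": 0,"gripper": 1},
  {"tx": 0,"ty": 0,"tz": 0,"rx": 0,"ry": 0,"rz": 0,"gripper": 1},
  {"tx": 0,"ty": 0,"tz": 0,"rx": 0,"ry": 0,"rz": 0,"gripper": 1},
  {"tx": 0,"ty": 0,"tz": 0,"rx": 0,"ry": 0,"rz": 0,"gripper": 1},
  {"tx": 0,"ty": 0,"tz": 0,"rx": 0,"ry": 0,"rz": 0,"gripper": 1},
  {"tx": 0,"ty": 0,"tz": 0,"rx": 0,"ry": 0,"rz": 0,"gripper": 1},
  {"tx": 0,"ty": 0,"tz": 0,"rx": 0,"ry": 0,"rz": 0,"gripper": 1},
  {"tx": 0,"ty": 0,"tz": 0,"rx": 0,"ry": 0,"rz": 0,"gripper": 1},
  {"tx": 0,"ty": 0,"tz": 0,"rx": 0,"ry": 0,"rz": 0,"gripper": 1},
  {"tx": 0,"ty": 0,"tz": 0,"rx": 0,"ry": 0,"rz": 0,"gripper": 1},
  {"tx": 0,"ty": 0,"tz": 0,"rx": 0,"ry": 0,"rz": 0,"gripper": 1},
])

```text
time_s: 6.48
ee_pos: [592.7, 101.1, 144.5]
ee_rot: [180.0, 0.0, 150.0]
force: [-0.6, 0.4, -1.2]
gripper_width: 27.4
gripper_force: 25.0
```

Request:
send_rows([
  {"tx": 0,"ty": 0,"tz": 0,"rx": 0,"ry": 0,"rz": 0,"gripper": 1},
  {"tx": 0,"ty": 0,"tz": 0,"rx": 0,"ry": 0,"rz": 0,"gripper": 1},
  {"tx": 0,"ty": 0,"tz": -0.045,"rx": 0,"ry": 0,"rz": 0,"gripper": 1},
  {"tx": 0,"ty": 0,"tz": -0.045,"rx": 0,"ry": 0,"rz": 0,"gripper": 1},
  {"tx": 0.0698,"ty": 0.0462,"tz": 0,"rx": 0,"ry": 0,"rz": 0,"gripper": 1},
  {"tx": 0.0698,"ty": 0.0462,"tz": 0,"rx": 0,"ry": 0,"rz": 0,"gripper": 1},
  {"tx": 0.0698,"ty": 0.0462,"tz": 0,"rx": 0,"ry": 0,"rz": 0,"gripper": 1},
  {"tx": 0.0698,"ty": 0.0462,"tz": 0,"rx": 0,"ry": 0,"rz": 0,"gripper": 1},
  {"tx": 0.0698,"ty": 0.0462,"tz": 0,"rx": 0,"ry": 0,"rz": 0,"gripper": 1},
  {"tx": 0,"ty": 0,"tz": 0,"rx": 0,"ry": 0,"rz": 0,"gripper": 1},
  {"tx": 0,"ty": 0,"tz": 0,"rx": 0,"ry": 0,"rz": 0,"gripper": 1},
])

```text
time_s: 7.85
ee_pos: [499.4, 288.1, 189.5]
ee_rot: [-180.0, 0.0, 150.0]
force: [-1.1, -0.1, -2.0]
gripper_width: 27.2
gripper_force: 25.0
```

```bash
python3 -c "
from h import *
move([499.3,288.4,90],[180,0,150])"
```

```text
shift [0.0007 0.0005 0.1989] turn [-0.0006  0.0009  0.0009] min rows 1.591309473345286
```

Request:
send_rows([
  {"tx": 0,"ty": 0,"tz": 0.06,"rx": 0,"ry": 0,"rz": 0,"gripper": 1},
  {"tx": 0,"ty": 0,"tz": 0.05,"rx": 0,"ry": 0,"rz": 0,"gripper": 1},
  {"tx": 0,"ty": 0,"tz": 0.04,"rx": 0,"ry": 0,"rz": 0,"gripper": 1},
  {"tx": 0,"ty": 0,"tz": 0.03,"rx": 0,"ry": 0,"rz": 0,"gripper": 1},
  {"tx": 0,"ty": 0,"tz": 0.018,"rx": 0,"ry": 0,"rz": 0,"gripper": 1},
  {"tx": 0,"ty": 0,"tz": 0,"rx": 0,"ry": 0,"rz": 0,"gripper": 1},
  {"tx": 0,"ty": 0,"tz": 0,"rx": 0,"ry": 0,"rz": 0,"gripper": 1},
])

```text
time_s: 8.72
ee_pos: [499.8, 288.5, 91.1]
ee_rot: [179.9, 0.0, 150.0]
force: [0.6, -0.1, -1.4]
gripper_width: 27.3
gripper_force: 25.0
```

Request:
send_rows([
  {"tx": 0,"ty": 0,"tz": 0,"rx": 0,"ry": 0,"rz": 0,"gripper": -1},
  {"tx": 0,"ty": 0,"tz": 0,"rx": 0,"ry": 0,"rz": 0,"gripper": -1},
  {"tx": 0,"ty": 0,"tz": 0,"rx": 0,"ry": 0,"rz": 0,"gripper": -1},
  {"tx": 0,"ty": 0,"tz": 0,"rx": 0,"ry": 0,"rz": 0,"gripper": -1},
  {"tx": 0,"ty": 0,"tz": 0,"rx": 0,"ry": 0,"rz": 0,"gripper": -1},
  {"tx": 0,"ty": 0,"tz": -0.06,"rx": 0,"ry": 0,"rz": 0,"gripper": -1},
  {"tx": 0,"ty": 0,"tz": -0.1,"rx": 0,"ry": 0,"rz": 0,"gripper": -1},
  {"tx": 0,"ty": 0,"tz": -0.1,"rx": 0,"ry": 0,"rz": 0,"gripper": -1},
  {"tx": 0,"ty": 0,"tz": 0,"rx": 0,"ry": 0,"rz": 0,"gripper": -1},
  {"tx": 0,"ty": 0,"tz": 0,"rx": 0,"ry": 0,"rz": 0,"gripper": -1},
])

```text
time_s: 9.98
ee_pos: [498.8, 288.1, 219.8]
ee_rot: [-179.9, -0.0, 150.0]
force: [0.1, 0.9, -0.6]
gripper_width: 91.1
gripper_force: 0.0
```

```bash
python3 - <<'E'
from h import *
from m import blob
import pickle
c=cam('wrist');save('back',c['im'],1.42)
# check numerically: tail blob in wrist view, dark pixels near prediction
for z in(54,143): print(proj(c,[499,288,z]))
u,v=proj(c,[499,288,143]);m,cn=blob(c,u*1.42,v*1.42,30,lambda h:h[...,2]<55);print('blob bbox',cv2.boundingRect(cn))
c0=pickle.load(open('w1.pkl','rb'));u,v=proj(c0,[499,288,143]);m,cn=blob(c0,u*1.42,v*1.42,30,lambda h:h[...,2]<55);print('before',u,v,cv2.boundingRect(cn))
s=env.state();print(s['ee_pos'],s['qpos'].round(2))
move([468.6,-199.5,260],[180,0,50])
E
```

```text
[276.64163383 188.05674721]
[276.46457728 217.25946097]
blob bbox (260, 195, 38, 33)
before 275.60582687106506 220.08222043082017 (255, 197, 39, 33)
[498.45463809 287.87701168 218.95795511] [ 28.86  18.28  88.95   0.    72.93 -31.14]
shift [-0.4356 -0.8742 -0.0806] turn [-6.0000e-03  2.0000e-03  3.3333e+00] min rows 9.389562142464438
```

The scanner is upright again in its cup: the tail is within 3 mm of where it started. Now I'll move over the frosted plate.

Request:
send_rows([
  {"tx": -0.0545,"ty": -0.1093,"tz": -0.01,"rx": 0,"ry": 0,"rz": 0,"gripper": -1},
  {"tx": -0.0545,"ty": -0.1093,"tz": -0.01,"rx": 0,"ry": 0,"rz": 0,"gripper": -1},
  {"tx": -0.0545,"ty": -0.1093,"tz": -0.01,"rx": 0,"ry": 0,"rz": 0,"gripper": -1},
  {"tx": -0.0545,"ty": -0.1093,"tz": -0.01,"rx": 0,"ry": 0,"rz": 0,"gripper": -1},
  {"tx": -0.0545,"ty": -0.1093,"tz": -0.01,"rx": 0,"ry": 0,"rz": 0,"gripper": -1},
  {"tx": -0.0545,"ty": -0.1093,"tz": -0.01,"rx": 0,"ry": 0,"rz": 0,"gripper": -1},
  {"tx": -0.0545,"ty": -0.1093,"tz": -0.01,"rx": 0,"ry": 0,"rz": 0,"gripper": -1},
  {"tx": -0.0545,"ty": -0.1093,"tz": -0.01,"rx": 0,"ry": 0,"rz": 0,"gripper": -1},
])

```text
time_s: 11.02
ee_pos: [468.4, -200.9, 258.8]
ee_rot: [180.0, -0.2, 150.0]
force: [0.0, -0.1, -0.0]
gripper_width: 91.4
gripper_force: 0.0
```

Request:
send_rows([
  {"tx": 0,"ty": 0,"tz": 0,"rx": 0,"ry": 0,"rz": 0.333,"gripper": -1},
  {"tx": 0,"ty": 0,"tz": 0,"rx": 0,"ry": 0,"rz": 0.333,"gripper": -1},
  {"tx": 0,"ty": 0,"tz": 0,"rx": 0,"ry": 0,"rz": 0.333,"gripper": -1},
  {"tx": 0,"ty": 0,"tz": 0,"rx": 0,"ry": 0,"rz": 0.333,"gripper": -1},
  {"tx": 0,"ty": 0,"tz": 0,"rx": 0,"ry": 0,"rz": 0.333,"gripper": -1},
  {"tx": 0,"ty": 0,"tz": 0,"rx": 0,"ry": 0,"rz": 0.333,"gripper": -1},
  {"tx": 0,"ty": 0,"tz": 0,"rx": 0,"ry": 0,"rz": 0.333,"gripper": -1},
  {"tx": 0,"ty": 0,"tz": 0,"rx": 0,"ry": 0,"rz": 0.333,"gripper": -1},
  {"tx": 0,"ty": 0,"tz": 0,"rx": 0,"ry": 0,"rz": 0.333,"gripper": -1},
  {"tx": 0,"ty": 0,"tz": 0,"rx": 0,"ry": 0,"rz": 0.333,"gripper": -1},
  {"tx": 0,"ty": 0,"tz": 0,"rx": 0,"ry": 0,"rz": 0,"gripper": -1},
  {"tx": 0,"ty": 0,"tz": 0,"rx": 0,"ry": 0,"rz": 0,"gripper": -1},
])

```text
time_s: 12.52
ee_pos: [469.1, -199.1, 259.5]
ee_rot: [-179.9, 0.0, 50.2]
force: [-0.1, -0.0, -0.4]
gripper_width: 91.0
gripper_force: 0.0
```

```bash
python3 - <<'E'
from h import *
import pickle
s=env.state();print(s['ee_pos'],s['ee_rot'],s['qpos'].round(2))
c=cam('wrist');pickle.dump(c,open('w2.pkl','wb'));save('w2',c['im'][60:400,80:480],2)
print(proj(c,[468.6,-199.5,10]),proj(c,[468.6,-199.5,60]))
E
```

```text
[ 469.14759554 -199.11152063  259.4615442 ] [-1.79888324e+02  2.43881688e-02  5.02400720e+01] [-2.429e+01  1.091e+01  9.323e+01  1.000e-02  7.598e+01  1.546e+01]
[277.29328628 171.30107923] [277.22196909 180.55400859]
```

View pics/w2.png

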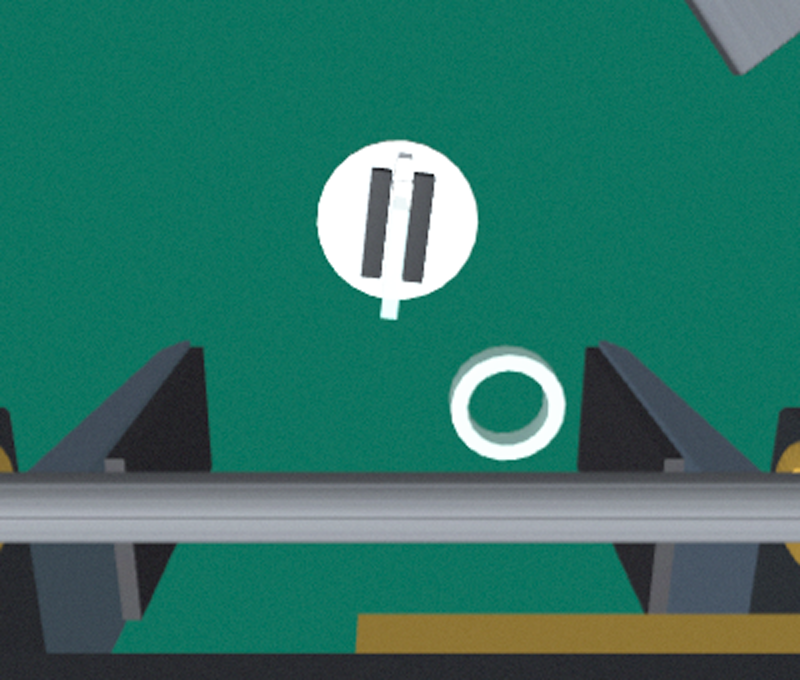

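The plate's frosted, notched end is at the top (404,155) and its clear end at (389,320). The bars slant about 5°, the disc is centred at (398,220), and the tape roll at (508,405) lies below fingertip height.

```bash
python3 - <<'E'
from h import *
import pickle
c=pickle.load(open('w2.pkl','rb'))
P=lambda u,v,z:onz(c,80+u/2,60+v/2,z)
h=lambda a,b:np.degrees(np.arctan2(*(a-b)[[1,0]]))
print('bars',h(P(372,169,26),P(362,275,26)),h(P(434,174,26),P(422,282,26)),h(P(392,169,26),P(382,277,26)),h(P(414,173,26),P(403,280,26)))
print('slot mid',((P(392,169,26)+P(382,277,26)+P(414,173,26)+P(403,280,26))/4).round(1),'disc',P(398,220,10).round(1),'tape',P(508,408,18).round())
e=P(389,318,60);print('clear end top',e.round(1)); 
n=P(402,208,60);print('frost edge(x=16)',n.round(1),'dist',np.linalg.norm(e-n),'heading',h(n,e)); f=P(404,182,60);print('notch edge x30',f,np.linalg.norm(e-f))
print('low end',P(404,153,50),np.linalg.norm(P(404,153,50)[:2]-e[:2]))
E
```

```text
bars 44.43718384186068 44.77190412369392 44.95039650302376 44.83016148024005
slot mid [ 470.7 -199.6   26. ] disc [ 471.  -199.6   10. ] tape [ 450. -327.   18.]
clear end top [ 440.7 -228.7   60. ]
frost edge(x=16) [ 482.1 -189.1   60. ] dist 57.32929416008035 heading 43.79183756342641
notch edge x30 [ 490.99485145 -179.81241924   60.        ] 70.15212991273837
low end [ 499.364997   -169.81473824   50.        ] 83.13381763672935
```

```bash
python3 - <<'E'
from h import *
n=np.array([.7071,0,.7071]); lab=np.array([588,-197,150.])
t0=np.array([.7071,0,-.7071])
for L in(180,260):
  for th in(0,20,30,40,50,60,75,90):
    t=R.from_rotvec(np.radians(th)*n).apply(t0); y=-n; x=np.cross(y,t)
    tcp=lab-x*42+(-t)*(20-39.+0)  # rough: label 42 along x
    wc=tcp-L*t; q1=np.degrees(np.arctan2(wc[1],wc[0]))-1.2
    M=np.c_[x,y,t]
    for s in(90,115):
        B=(R.from_euler('z',q1,degrees=True)*R.from_euler('y',s,degrees=True)).inv()*R.from_matrix(M)
        a,b,c=B.as_euler('ZYZ',degrees=True); out=[(a,b,(c-90+180)%360-180),((a+360)%360-180,-b,(c+90+180)%360-180)]
        print(L,th,s,'wc',wc.round(),'q1 %.0f'%q1,'q4 %.0f q5 %.0f q6 %.0f'%out[0])
E
```

```text
180 0 90 wc [ 474. -155.  264.] q1 -19 q4 18 q5 48 q6 154
180 0 115 wc [ 474. -155.  264.] q1 -19 q4 33 q5 25 q6 136
180 20 90 wc [ 471. -213.  267.] q1 -25 q4 42 q5 63 q6 136
180 20 115 wc [ 471. -213.  267.] q1 -25 q4 55 q5 46 q6 113
180 30 90 wc [ 475. -241.  263.] q1 -28 q4 50 q5 72 q6 131
180 30 115 wc [ 475. -241.  263.] q1 -28 q4 60 q5 58 q6 108
180 40 90 wc [ 482. -268.  256.] q1 -30 q4 57 q5 82 q6 128
180 40 115 wc [ 482. -268.  256.] q1 -30 q4 63 q5 69 q6 106
180 50 90 wc [ 492. -293.  246.] q1 -32 q4 63 q5 91 q6 127
180 50 115 wc [ 492. -293.  246.] q1 -32 q4 65 q5 80 q6 104
180 60 90 wc [ 505. -315.  233.] q1 -33 q4 69 q5 100 q6 127
180 60 115 wc [ 505. -315.  233.] q1 -33 q4 67 q5 91 q6 104
180 75 90 wc [ 530. -342.  208.] q1 -34 q4 79 q5 113 q6 130
180 75 115 wc [ 530. -342.  208.] q1 -34 q4 70 q5 106 q6 104
180 90 90 wc [ 558. -358.  180.] q1 -34 q4 90 q5 124 q6 135
180 90 115 wc [ 558. -358.  180.] q1 -34 q4 74 q5 120 q6 106
260 0 90 wc [ 418. -155.  320.] q1 -22 q4 20 q5 49 q6 151
260 0 115 wc [ 418. -155.  320.] q1 -22 q4 36 q5 27 q6 132
260 20 90 wc [ 418. -240.  320.] q1 -31 q4 44 q5 67 q6 131
260 20 115 wc [ 418. -240.  320.] q1 -31 q4 56 q5 50 q6 109
260 30 90 wc [ 426. -281.  312.] q1 -35 q4 51 q5 77 q6 127
260 30 115 wc [ 426. -281.  312.] q1 -35 q4 59 q5 63 q6 105
260 40 90 wc [ 438. -320.  300.] q1 -37 q4 57 q5 88 q6 124
260 40 115 wc [ 438. -320.  300.] q1 -37 q4 61 q5 75 q6 103
260 50 90 wc [ 456. -355.  282.] q1 -39 q4 63 q5 97 q6 124
260 50 115 wc [ 456. -355.  282.] q1 -39 q4 62 q5 86 q6 101
260 60 90 wc [ 477. -385.  261.] q1 -40 q4 68 q5 107 q6 124
260 60 115 wc [ 477. -385.  261.] q1 -40 q4 64 q5 96 q6 101
260 75 90 wc [ 515. -419.  223.] q1 -40 q4 78 q5 119 q6 128
260 75 115 wc [ 515. -419.  223.] q1 -40 q4 67 q5 111 q6 102
260 90 90 wc [ 558. -438.  180.] q1 -39 q4 90 q5 129 q6 135
260 90 115 wc [ 558. -438.  180.] q1 -39 q4 71 q5 125 q6 104
```

```bash
python3 - <<'E'
from m import *
T,S=C['top'],C['side']
f=lambda h:(h[...,1]<60)&(h[...,2]>60)&(h[...,2]<115)
out=[]
for nm,c,u,v,w in[('T',T,525,240,30),('S',S,540,420,42)]:
    hs=cv2.cvtColor(c['im'],cv2.COLOR_RGB2HSV); print(hs[int(v/1.42),int(u/1.42)])
    m,cn=blob(c,u,v,w,f); p=np.array([onz(c,a,b,12)[:2] for a,b in cn],np.float32)
    print(nm,m.sum(),cv2.minAreaRect(p), 'bbox',cv2.boundingRect(cn))
    k=int(0.5); x0,y0=int(u/1.42)-50,int(v/1.42)-60
    im=c['im'].copy(); cv2.drawContours(im,[cn[:,None]],-1,(255,0,0),1)
    out.append(cv2.resize(im[y0:y0+95,x0:x0+100],(400,380),interpolation=cv2.INTER_CUBIC)); print('origin',x0,y0,'scale 4')
save('reader',np.hstack(out))
E
```

```text
[103  19 123]
T 80 ((666.1432495117188, -210.1553955078125), (43.664730072021484, 118.8733901977539), 23.008480072021484) bbox (351, 172, 43, 20)
origin 319 109 scale 4
[130   6 119]
S 203 ((689.66259765625, -227.566162109375), (89.84400939941406, 165.32913208007812), 43.79051208496094) bbox (345, 285, 72, 41)
origin 330 235 scale 4
```

View pics/reader.png

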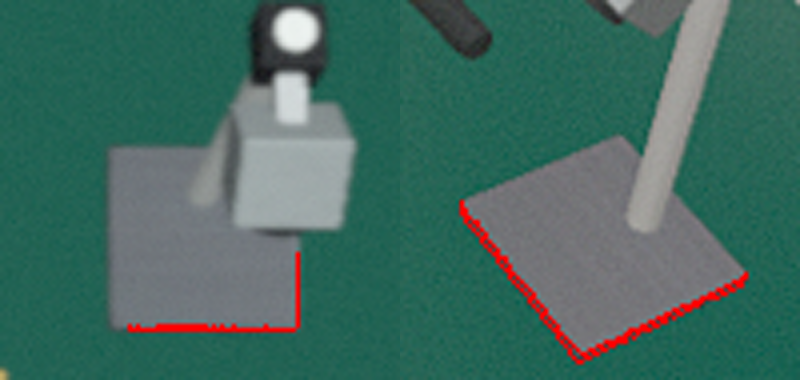

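Top: base corners at crop (108,148), (108,326) and (297,325). Side: (60,203), (220,137), (347,272) and (178,355). I'll cast these onto z=12.

```bash
python3 - <<'E'
from m import *
T,S=C['top'],C['side']
A=[onz(T,319+u/4,109+v/4,12) for u,v in[(108,148),(108,325),(297,324)]]
B=[onz(S,330+u/4,235+v/4,12) for u,v in[(60,203),(220,137),(347,272),(178,353)]]
for Q in(A,B):
    print(np.round(Q,1).tolist(),[np.linalg.norm(Q[i+1]-Q[i]).round(1) for i in range(len(Q)-1)])
print('centre T',((A[0]+A[2])/2).round(1),'S',np.mean(B,0).round(1))
h=lambda d:np.degrees(np.arctan2(d[1],d[0]))
print('yaw T',h(A[0]-A[1]),h(A[1]-A[2])-90,'S',h(B[1]-B[0]),h(B[2]-B[3]),h(B[0]-B[3])-90,h(B[1]-B[2])-90)
# head upper-face / front face centre in top crop, post top
print('post foot S',onz(S,330+245/4,235+222/4,12))
s=env.state();move([460,-209.8,75],[180,0,44.7])
E
```

```text
[[779.2, -138.7, 12.0], [662.9, -135.3, 12.0], [662.6, -254.8, 12.0]] [np.float64(116.4), np.float64(119.5)]
[[663.6, -138.7, 12.0], [780.7, -142.1, 12.0], [780.7, -256.8, 12.0], [660.6, -255.1, 12.0]] [np.float64(117.2), np.float64(114.7), np.float64(120.1)]
centre T [ 720.9 -196.8   12. ] S [ 721.4 -198.2   12. ]
yaw T -1.6974562360682082 -0.1622548060949356 S -1.679534570995548 -0.8100095603283 -1.4768547703927055 -0.025045396911735907
post foot S [ 751.91114336 -201.02484247   12.        ]
shift [-2.800e-02 -1.000e-04  3.695e-01] turn [-0.0027  0.0008  0.1836] min rows 2.9642622987724434
```

Request:
send_rows([
  {"tx": -0.028,"ty": 0,"tz": 0.05,"rx": 0,"ry": 0,"rz": 0,"gripper": -1},
  {"tx": 0,"ty": 0,"tz": 0.1,"rx": 0,"ry": 0,"rz": 0.184,"gripper": -1},
  {"tx": 0,"ty": 0,"tz": 0.1,"rx": 0,"ry": 0,"rz": 0,"gripper": 0.2},
  {"tx": 0,"ty": 0,"tz": 0.09,"rx": 0,"ry": 0,"rz": 0,"gripper": 0.2},
  {"tx": 0,"ty": 0,"tz": 0.04,"rx": 0,"ry": 0,"rz": 0,"gripper": 0.2},
  {"tx": 0,"ty": 0,"tz": 0,"rx": 0,"ry": 0,"rz": 0,"gripper": 0.2},
  {"tx": 0,"ty": 0,"tz": 0,"rx": 0,"ry": 0,"rz": 0,"gripper": 0.2},
])

```text
time_s: 13.45
ee_pos: [461.3, -210.4, 71.3]
ee_rot: [179.9, -0.0, 44.6]
force: [-0.3, -0.2, 0.7]
gripper_width: 44.1
gripper_force: 0.0
```

```bash
python3 - <<'E'
from h import *
import pickle
s=env.state();print(s['ee_pos'],s['ee_rot'],s['gripper_width'])
c=cam('wrist');pickle.dump(c,open('w3.pkl','wb'));save('w3',c['im'][100:380,100:460],2)
for z in(60,): print([((proj(c,[470+x*.711,-200+x*.703,z])-[100,100])*2).round().tolist() for x in(-40,-14,16,30)])
E
```

```text
[ 461.31137145 -210.380738     71.30996168] [ 1.79904998e+02 -3.97059937e-02  4.46132872e+01] 44.0612356897437
[[349.0, 400.0], [349.0, 311.0], [349.0, 200.0], [349.0, 144.0]]
```

View pics/w3.png

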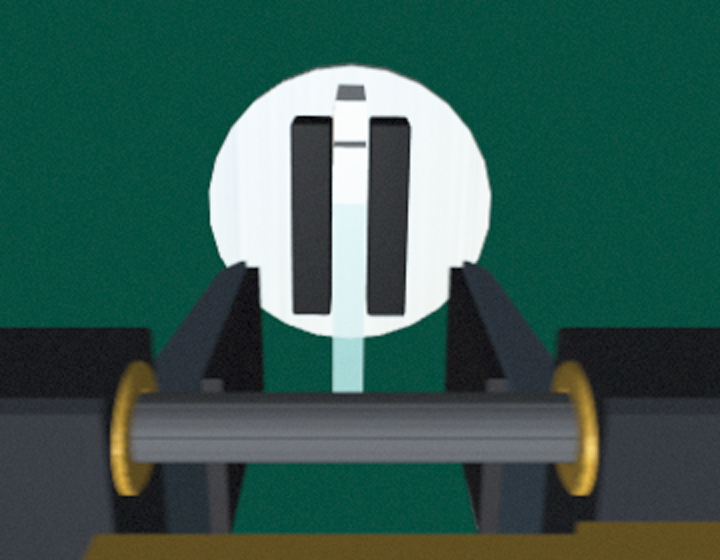

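The frost edge at (349,204) and the notch edge at (350,145) are within about 1 mm of the predicted 200 and 144, and the plate is parallel to the pads and centred. Going down to grip.

Request:
send_rows([
  {"tx": 0,"ty": 0,"tz": 0.05,"rx": 0,"ry": 0,"rz": 0,"gripper": 0.2},
  {"tx": 0,"ty": 0,"tz": 0.032,"rx": 0,"ry": 0,"rz": 0,"gripper": 0.2},
  {"tx": 0,"ty": 0,"tz": 0,"rx": 0,"ry": 0,"rz": 0,"gripper": 1},
  {"tx": 0,"ty": 0,"tz": 0,"rx": 0,"ry": 0,"rz": 0,"gripper": 1},
  {"tx": 0,"ty": 0,"tz": 0,"rx": 0,"ry": 0,"rz": 0,"gripper": 1},
  {"tx": 0,"ty": 0,"tz": 0,"rx": 0,"ry": 0,"rz": 0,"gripper": 1},
  {"tx": 0,"ty": 0,"tz": 0,"rx": 0,"ry": 0,"rz": 0,"gripper": 1},
  {"tx": 0,"ty": 0,"tz": 0,"rx": 0,"ry": 0,"rz": 0,"gripper": 1},
  {"tx": 0,"ty": 0,"tz": 0,"rx": 0,"ry": 0,"rz": 0,"gripper": 1},
  {"tx": 0,"ty": 0,"tz": 0,"rx": 0,"ry": 0,"rz": 0,"gripper": 1},
], grip_force=35)

```text
time_s: 14.75
ee_pos: [461.1, -210.2, 30.4]
ee_rot: [179.9, -0.0, 44.6]
force: [-0.2, 1.0, 6.2]
gripper_width: 7.7
gripper_force: 35.0
```

Gripped: the width reads 7.7 mm, as it should. Lift, then swing about the tool axis.

Request:
send_rows([
  {"tx": 0,"ty": 0,"tz": -0.03,"rx": 0,"ry": 0,"rz": 0,"gripper": 1},
  {"tx": 0,"ty": 0,"tz": -0.07,"rx": 0,"ry": 0,"rz": 0,"gripper": 1},
  {"tx": 0,"ty": 0,"tz": -0.1,"rx": 0,"ry": 0,"rz": 0,"gripper": 1},
  {"tx": 0,"ty": 0,"tz": -0.1,"rx": 0,"ry": 0,"rz": 0,"gripper": 1},
  {"tx": 0,"ty": 0,"tz": -0.1,"rx": 0,"ry": 0,"rz": 0,"gripper": 1},
  {"tx": 0,"ty": 0,"tz": 0,"rx": 0,"ry": 0,"rz": 0.25,"gripper": 1},
  {"tx": 0,"ty": 0,"tz": 0,"rx": 0,"ry": 0,"rz": 0.3,"gripper": 1},
  {"tx": 0,"ty": 0,"tz": 0,"rx": 0,"ry": 0,"rz": 0.3,"gripper": 1},
  {"tx": 0,"ty": 0,"tz": 0,"rx": 0,"ry": 0,"rz": 0.3,"gripper": 1},
  {"tx": 0,"ty": 0,"tz": 0,"rx": 0,"ry": 0,"rz": 0.3,"gripper": 1},
  {"tx": 0,"ty": 0,"tz": 0,"rx": 0,"ry": 0,"rz": 0.3,"gripper": 1},
  {"tx": 0,"ty": 0,"tz": 0,"rx": 0,"ry": 0,"rz": 0,"gripper": 1},
])

```text
time_s: 16.25
ee_pos: [460.3, -209.9, 229.9]
ee_rot: [180.0, -0.0, -7.8]
force: [-1.1, 0.3, -1.5]
gripper_width: 8.2
gripper_force: 35.0
```

```bash
cat > tgt.py <<'E'
from h import *
yaw=-1.0; L=np.array([669,-196.8,228.]); al=np.radians(yaw)
zl=np.array([-np.cos(al),-np.sin(al),-1])/2**.5; n=-zl
def target(th,lab_tool=(41,-4.5,.4),dist=110,back=0):
    t0=np.array([np.cos(al),np.sin(al),-1])/2**.5
    t=R.from_rotvec(np.radians(th)*n).apply(t0); y=-n; x=np.cross(y,t); M=np.c_[x,y,t]
    tcp=L+zl*dist-M@np.array(lab_tool)-back*t
    return tcp,R.from_matrix(M)
E
python3 - <<'E'
from tgt import *
s=env.state();print(s['ee_pos'],s['ee_rot'],s['qpos'].round(1),s['gripper_width'])
tcp,M=target(35);print(tcp,M.as_euler('xyz',degrees=True))
pre,_=target(35,back=100);move(pre,M.as_euler('xyz',degrees=True)); print(pre)
E
```

```text
[ 460.29805775 -209.93068823  229.92690325] [ 1.79998128e+02 -1.39766668e-02 -7.81308890e+00] [-25.8  11.5  96.8   0.   71.7  72. ] 8.157570576751288
[ 571.77284921 -161.7420095   163.89673603] [-129.32268991   23.92746472  -64.65899893]
shift [0.1064 0.0019 0.0162] turn [1.9194 0.1444 2.0939] min rows 8.01179499433641
[ 512.85784569 -218.08002511  221.81953257]
```

Request:
send_rows([
  {"tx": 0,"ty": 0,"tz": 0,"rx": 0.16,"ry": 0.012,"rz": 0.1745,"gripper": 1},
  {"tx": 0,"ty": 0,"tz": 0,"rx": 0.16,"ry": 0.012,"rz": 0.1745,"gripper": 1},
  {"tx": 0,"ty": 0,"tz": 0,"rx": 0.16,"ry": 0.012,"rz": 0.1745,"gripper": 1},
  {"tx": 0,"ty": 0,"tz": 0,"rx": 0.16,"ry": 0.012,"rz": 0.1745,"gripper": 1},
  {"tx": 0,"ty": 0,"tz": 0,"rx": 0.16,"ry": 0.012,"rz": 0.1745,"gripper": 1},
  {"tx": 0,"ty": 0,"tz": 0,"rx": 0.16,"ry": 0.012,"rz": 0.1745,"gripper": 1},
])

```text
time_s: 17.0
ee_pos: [460.5, -210.3, 229.8]
ee_rot: [-151.9, 5.5, -38.6]
force: [0.1, -0.8, -1.5]
gripper_width: 7.5
gripper_force: 35.0
```

```bash
cat > st.py <<'E'
from tgt import *
import sys
s=env.state();print(s['ee_pos'],s['ee_rot'],s['qpos'].round(1),s['gripper_width'],s['force'])
b=float(sys.argv[1]);tcp,M=target(35,back=b);move(tcp,M.as_euler('xyz',degrees=True))
E
python3 st.py 100
```

```text
[ 460.50843736 -210.26742559  229.81950577] [-151.86072059    5.52832418  -38.60126624] [-43.8  14.5  98.9  28.4  76.6  77.1] 7.49149580750228 [ 0.07770064 -0.77768947 -1.46438402]
shift [ 0.0927 -0.0435  0.0313] turn [0.9543 0.0706 1.045 ] min rows 3.9913317366398413
```

Request:
send_rows([
  {"tx": 0,"ty": 0,"tz": 0,"rx": 0.159,"ry": 0.012,"rz": 0.174,"gripper": 1},
  {"tx": 0,"ty": 0,"tz": 0,"rx": 0.159,"ry": 0.012,"rz": 0.174,"gripper": 1},
  {"tx": 0,"ty": 0,"tz": 0,"rx": 0.159,"ry": 0.012,"rz": 0.174,"gripper": 1},
  {"tx": 0,"ty": 0,"tz": 0,"rx": 0.159,"ry": 0.012,"rz": 0.174,"gripper": 1},
  {"tx": 0,"ty": 0,"tz": 0,"rx": 0.159,"ry": 0.012,"rz": 0.174,"gripper": 1},
  {"tx": 0,"ty": 0,"tz": 0,"rx": 0.159,"ry": 0.012,"rz": 0.174,"gripper": 1},
  {"tx": 0,"ty": 0,"tz": 0,"rx": 0,"ry": 0,"rz": 0,"gripper": 1},
])

```text
time_s: 17.88
ee_pos: [459.5, -209.9, 228.8]
ee_rot: [-129.5, 23.9, -64.7]
force: [0.2, 0.3, 0.1]
gripper_width: 7.8
gripper_force: 35.0
```

```bash
python3 st.py 60
```

```text
[ 459.53945303 -209.93908244  228.75227992] [-129.51222161   23.85354521  -64.68339694] [-58.   16.7 112.5  55.1  76.2  81.2] 7.8282354539325905 [0.19817411 0.25403097 0.08107135]
shift [ 0.0607 -0.0662  0.1415] turn [ 0.006  -0.0021  0.0014] min rows 1.3409992414865188
```

Orientation reached. I'll translate to 60 mm short of the target and check from both fixed cameras.

Request:
send_rows([
  {"tx": 0.0152,"ty": -0.0165,"tz": 0.035,"rx": 0,"ry": 0,"rz": 0,"gripper": 1},
  {"tx": 0.0152,"ty": -0.0165,"tz": 0.035,"rx": 0,"ry": 0,"rz": 0,"gripper": 1},
  {"tx": 0.0152,"ty": -0.0165,"tz": 0.035,"rx": 0,"ry": 0,"rz": 0,"gripper": 1},
  {"tx": 0.0152,"ty": -0.0165,"tz": 0.035,"rx": 0,"ry": 0,"rz": 0,"gripper": 1},
  {"tx": 0,"ty": 0,"tz": 0,"rx": 0,"ry": 0,"rz": 0,"gripper": 1},
])

```text
time_s: 18.5
ee_pos: [538.1, -195.1, 198.8]
ee_rot: [-129.5, 23.9, -64.6]
force: [-0.3, 0.8, -0.5]
gripper_width: 8.0
gripper_force: 35.0
```

```bash
python3 st.py 0; python3 - <<'E'
from tgt import *
import pickle
s=env.state();Q=R.from_euler('xyz',s['ee_rot'],degrees=True).as_matrix();p=s['ee_pos']
# label corner predictions in tool frame: plate (x,z)->(x+13, -4.5, 20.4-z)
T,S=cam('top'),cam('side');pickle.dump((T,S,Q,p),open('w4.pkl','wb'))
o=[]
for c in(T,S):
    im=cv2.resize(c['im'],None,fx=4,fy=4,interpolation=cv2.INTER_CUBIC)
    lab=proj(c,p+Q@[41,-4.5,.4]); u,v=((proj(c,L)+lab)/2).astype(int)
    for x,z in[(-40,0),(40,0),(-40,50),(40,50),(28,20)]:
        cv2.circle(im,tuple((4*proj(c,p+Q@[x+13,-4.5,20.4-z])).astype(int)),3,(255,0,0),-1)
    cv2.circle(im,tuple((4*proj(c,L)).astype(int)),4,(255,255,0),-1)
    w=48;o.append(im[4*(v-w):4*(v+w),4*(u-w):4*(u+w)]);print('origin',u-w,v-w)
save('near',np.hstack(o))
E
```

```text
[ 538.05560478 -195.06486994  198.80820616] [-129.4958222    23.92748581  -64.57359567] [-49.7  21.7 109.9  60.   69.6  82.6] 7.958550868439784 [-0.28398137  0.79314322 -0.47708222]
shift [-0.0002  0.0021  0.1177] turn [0.0069 0.002  0.0017] min rows 0.9419742801400901
origin 346 143
origin 309 210
```

View pics/near.png

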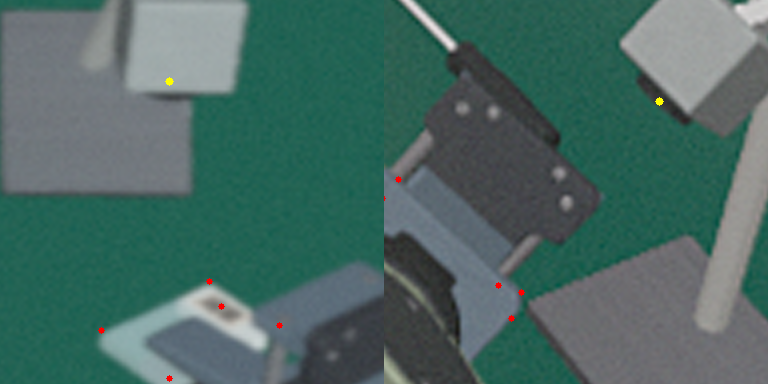

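In the top view the label's code is at (222,305), on the predicted (221,306), and the plate corner agrees to about 1 px. The predicted lens may sit slightly off the middle of the head, whose edge centre is at (180,92), so I'll check that numerically.

```bash
python3 - <<'E'
from tgt import *
import pickle
T,S,Q,p=pickle.load(open('w4.pkl','rb'))
g=cv2.cvtColor(T['im'],cv2.COLOR_RGB2GRAY).astype(int)
for v in(158,161,163,165,166,167,168,169): print(v,g[v,370:410].tolist())
print('L',proj(T,L))
for y in(-28,-25,-23,23,25,28):
    print(y,[proj(T,L+a*np.array([-.707,0,.707])+np.array([0,y,0])+d*n).round(1).tolist() for a,d in((28,6),(25,6),(23,6))])
hs=cv2.cvtColor(S['im'],cv2.COLOR_RGB2GRAY).astype(int)
print('side L',proj(S,L))
for v in range(226,244,2): print(v,hs[v,362:396].tolist())
E
```

```text
158 [149, 147, 141, 131, 114, 99, 95, 112, 144, 160, 166, 166, 168, 166, 167, 166, 166, 167, 166, 168, 168, 168, 166, 168, 165, 168, 168, 165, 166, 167, 165, 165, 166, 167, 157, 131, 94, 80, 79, 78]
161 [122, 124, 123, 122, 117, 111, 107, 132, 156, 166, 167, 168, 168, 168, 168, 166, 167, 168, 167, 167, 168, 169, 168, 166, 167, 168, 166, 167, 166, 165, 166, 163, 165, 160, 137, 100, 83, 78, 81, 77]
163 [119, 120, 117, 120, 119, 115, 118, 136, 160, 167, 168, 166, 167, 167, 168, 169, 169, 167, 165, 166, 165, 165, 165, 164, 165, 165, 167, 166, 166, 165, 166, 166, 166, 160, 134, 95, 76, 75, 73, 76]
165 [122, 122, 120, 121, 119, 121, 118, 128, 140, 148, 154, 153, 150, 147, 147, 149, 149, 148, 148, 145, 147, 148, 149, 151, 150, 153, 154, 154, 153, 154, 152, 155, 152, 136, 109, 84, 77, 79, 76, 81]
166 [120, 120, 122, 123, 121, 121, 120, 124, 127, 132, 127, 122, 113, 106, 100, 98, 93, 93, 94, 94, 92, 95, 94, 96, 99, 104, 104, 110, 109, 108, 107, 108, 103, 102, 87, 78, 77, 79, 75, 76]
167 [118, 121, 119, 121, 121, 121, 115, 121, 120, 122, 118, 120, 115, 105, 96, 86, 78, 72, 66, 69, 68, 76, 77, 
[... 1486 characters left out ...]
2, 75, 81, 76, 81, 76, 77, 77, 77, 70, 58, 54, 57, 52, 93, 142, 163, 167, 161, 160, 161, 160, 145, 109, 96, 93, 96, 98, 94, 99]
236 [69, 75, 77, 78, 77, 75, 75, 80, 76, 79, 76, 75, 76, 76, 80, 72, 62, 55, 52, 52, 86, 139, 167, 164, 145, 114, 94, 97, 95, 98, 95, 98, 100, 95]
238 [72, 74, 69, 74, 73, 78, 76, 76, 72, 75, 77, 80, 71, 77, 77, 79, 79, 76, 61, 41, 47, 48, 87, 109, 95, 98, 93, 96, 93, 94, 96, 100, 94, 94]
240 [76, 74, 79, 74, 77, 78, 73, 71, 75, 79, 77, 79, 74, 82, 76, 78, 78, 75, 79, 68, 68, 50, 41, 57, 76, 87, 91, 93, 98, 101, 92, 97, 94, 99]
242 [73, 71, 78, 78, 74, 77, 79, 73, 76, 76, 73, 79, 80, 74, 74, 75, 80, 76, 74, 79, 78, 77, 75, 80, 78, 74, 77, 81, 83, 93, 94, 97, 98, 97]
```

The head edge centre (390.3 against 390.85 predicted) and the side lens patch (378,234 against 377.9,235.5) put the lens about 1.5 mm further in x, and I've folded that in. Making the final advance.

Request:
send_rows([
  {"tx": 0.001,"ty": 0,"tz": 0.035,"rx": 0.006,"ry": 0.002,"rz": 0.001,"gripper": 1},
  {"tx": 0,"ty": 0,"tz": 0.035,"rx": 0,"ry": 0,"rz": 0,"gripper": 1},
  {"tx": 0,"ty": 0,"tz": 0.03,"rx": 0,"ry": 0,"rz": 0,"gripper": 1},
  {"tx": 0,"ty": 0,"tz": 0.0194,"rx": 0,"ry": 0,"rz": 0,"gripper": 1},
  {"tx": 0,"ty": 0,"tz": 0,"rx": 0,"ry": 0,"rz": 0,"gripper": 1},
  {"tx": 0,"ty": 0,"tz": 0,"rx": 0,"ry": 0,"rz": 0,"gripper": 1},
  {"tx": 0,"ty": 0,"tz": 0,"rx": 0,"ry": 0,"rz": 0,"gripper": 1},
])

```text
time_s: 19.48
ee_pos: [572.4, -163.5, 165.2]
ee_rot: [-129.3, 23.8, -64.8]
force: [-0.2, 0.4, 0.3]
gripper_width: 7.8
gripper_force: 35.0
```

```bash
sed -i 's/669,-196.8/670.5,-196.5/' tgt.py; python3 st.py 0; python3 - <<'E'
from tgt import *
s=env.state();Q=R.from_euler('xyz',s['ee_rot'],degrees=True).as_matrix();p=s['ee_pos']
lab=p+Q@[41,-4.5,.4];d=lab-L;z=d@zl;print('label',lab.round(1),'z',z.round(1),'off axis',(d-z*zl).round(1),'face angle',np.degrees(np.arccos(-Q[:,1]@n)))
# label paper in top view: code (dark) and frost centroid vs prediction
T=cam('top');g=cv2.cvtColor(T['im'],cv2.COLOR_RGB2GRAY);u,v=proj(T,lab);print(u,v)
iu,iv=int(round(u)),int(round(v));print(g[iv-7:iv+8,iu-9:iu+10])
for x,zz in[(40,0),(40,40),(19,5),(37,5),(19,35),(37,35)]:print(x,zz,proj(T,p+Q@[x+13,-4.5,20.4-zz]).round(1))
E
```

```text
[ 572.38461657 -163.4647891   165.19008687] [-129.30714803   23.81110789  -64.81065099] [-44.5  24.4 112.1  65.1  63.9  79.7] 7.795640395577077 [-0.24402088  0.37914164  0.34361389]
shift [-0.0016  0.0006  0.0048] turn [-0.0026 -0.006   0.0001] min rows 0.04095922149877925
label [ 591.8 -197.2  151.6] z 109.7 off axis [-1.2 -2.1  1.2] face angle 0.07693828787742095
382.72629162824626 206.95406578294143
[[ 78  77  78  77  76  80  79  77  79  76  79  75  76  76  79  78  77  78
   79]
 [ 77  82  76  80  85  95 102  96  85  78  78  78  75  75  81  77  78  76
   81]
 [ 77  81  88 102 125 145 152 139 111  90  83  77  77  79  79  74  75  78
   74]
 [ 98 116 137 157 176 187 186 176 158 132 102  83  77  80  79  78  79  83
   84]
 [149 169 182 191 191 187 177 175 179 168 140 111  90  80  80  85  85  94
   98]
 [190 196 197 195 174 155 145 149 161 170 170 153 128 101  89  94  97 102
  105]
 [197 199 197 184 158 128 124 129 131 150 164 169 161 132 108 107 103 106
  105]
 [190 196 198 190 173 150 138 134 127 127 137 154 155 138 120 109 110 108
  109]
 [184 180 186 190 189 182 168 154 133 116 117 131 128 121 120 118 115 109
  110]
 [151 142 147 163 179 185 186 176 148 122 117 126 135 133 124 116 110 110
  112]
 [115 110 110 121 140 159 176 186 177 157 148 155 168 165 141 115 102 105
  111]
 [103 102 103 104 107 122 149 172 183 187 188 191 195 192 174 146 121 111
  103]
 [102 101 103 101 103 104 114 133 154 176 191 198 201 201 196 181 159 134
  113]
 [102 100 103 100 101 102 103 105 115 141 168 185 194 200 202 200 191 168
  129]
 [103 104  99 100 102 101 101 102 105 110 125 144 164 185 196 203 200 173
  137]]
40 0 [380.4 201.2]
40 40 [393.1 209.5]
19 5 [375.1 205.1]
37 5 [381.  202.6]
19 35 [384.5 211.4]
37 35 [390.5 208.8]
```

Request:
send_rows([
  {"tx": -0.001,"ty": 0,"tz": 0.003,"rx": 0,"ry": 0,"rz": 0,"gripper": 1},
  {"tx": 0,"ty": 0,"tz": 0,"rx": 0,"ry": 0,"rz": 0,"gripper": 1},
  {"tx": 0,"ty": 0,"tz": 0,"rx": 0,"ry": 0,"rz": 0,"gripper": 1},
  {"tx": 0,"ty": 0,"tz": 0,"rx": 0,"ry": 0,"rz": 0,"gripper": 1},
  {"tx": 0,"ty": 0,"tz": 0,"rx": 0,"ry": 0,"rz": 0,"gripper": 1},
  {"tx": 0,"ty": 0,"tz": 0,"rx": 0,"ry": 0,"rz": 0,"gripper": 1},
  {"tx": 0,"ty": 0,"tz": 0,"rx": 0,"ry": 0,"rz": 0,"gripper": 1},
  {"tx": 0,"ty": 0,"tz": 0,"rx": 0,"ry": 0,"rz": 0,"gripper": 1},
])

```text
time_s: 20.52
ee_pos: [573.1, -161.8, 164.2]
ee_rot: [-129.3, 23.9, -64.8]
force: [0.9, -0.5, -0.1]
gripper_width: 7.9
gripper_force: 35.0
```

```bash
python3 st.py 0; python3 -c "
from workcell import env
print(env.job_done())"
```

```text
[ 573.05185096 -161.77913842  164.23322908] [-129.31938567   23.85369358  -64.78742521] [-44.3  24.4 112.2  65.2  63.8  79.7] 7.9359268095079605 [ 0.91021876 -0.51509634 -0.07083714]
shift [-0.0001  0.0002  0.001 ] turn [-0.0018 -0.0046 -0.0006] min rows 0.014018664203507213
the job is handed in; nothing more can be done
None
```

I scanned the ticket, put the scanner back in its cup, and handed the job in at about 20.5 s with the notched plate's label held square to the reader lens, by my measurements about 110 mm out and within 1–2 mm of the axis; no verdict came back.

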